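# Turn over a rock slab and hold a probe on its marked spot

### The arm

A 6-joint arm with a two-finger parallel gripper is mounted at the origin on the work surface. World frame = base frame: x ahead of the robot, y to its left, z up, the work surface at z = 0. Lengths are in m, angles in rad, forces in N, time in s.
With the tool pointing down it reaches from about 0.3 to 0.825 m from the base axis. Payload 5.4 kg.
Tool frame: the origin (TCP) lies at the very end of the fingers, on their centre line; the grasp point (between the pads) lies 19 mm behind it; z points along the fingers, x is the direction in which the jaws open and shut, and the axes are right-handed (so a half turn about z gives the same grasp; the last joint's range is limited). The gripper opens to 92 mm and grips with 3 to 60 N. Pads are 20 mm wide; open, the fingers measure 128 mm over their backs; the gripper's body (75 mm by 189 mm) begins 69 mm behind the grasp point.
Start: joints at [-0.21, 0.158, 1.597, -0, 1.386, -0.21], TCP at [0.575, -0, 0.215] pointing down, gripper open.
Joint ranges: [-2.91, 2.91], [-0.94, 2.29], [0.18, 2.7], [-1.29, 4.43], [0.17, 2.64], [-3, 3]. Speed limits (rad/s): [2.57, 2.57, 3.14, 3.14, 3.14, 3.14].

### API

Orientations are given as a rotation vector (axis times angle).
In Python, from workcell import bot gives the robot as it stands. Calls block until the motion is done:
- bot.goto(position, orientation): joint-space move of the TCP to a pose.
- bot.line_to(position, rot=None, max_speed=0.15): straight line of the TCP; rot=None keeps the orientation; max_speed is the mean speed in m/s.
- bot.set_joints(angles): joint-space move.
- bot.set_gripper(opening, newtons=None): opening from 0.0 (shut) to 1.0 (fully open); newtons is the grip in N (None keeps the last); returns when the fingers have stopped.
- bot.hold(seconds).
- bot.inverse_kinematics(position, orientation): joint angles nearest the present ones, or None.
- bot.read_camera(name): name is "scene" or "side" or "wrist"; returns a dict with "pixels" (400x640x3 uint8, blue, green, red), "fx", "fy", "cx", "cy" (pixels), "R" (3x3) and "t" (3): a world point X has camera coordinates R X + t. Camera axes: x right, y down, z forward; pixel columns grow to the right and rows downward; lengths in m; the calibration is good to about 2 mm. A picture is of the moment at which its call begins. There is no depth.
A pose or a line that the arm cannot do raises bot.MotionError and nothing moves.
- bot.job_done(): hands the job in, once; it reports no verdict.
Readings, each from a call of its own:
- bot.current_clock(): time.
- bot.current_joints(): joint angles.
- bot.current_joint_vel(): joint speeds.
- bot.current_effort(): joint torques, N m.
- bot.current_ee_pos(): TCP position.
- bot.current_tool_rot(): TCP orientation.
- bot.current_contact_force(): force on the tool from outside, world axes, zero at the start.
- bot.current_ft_torque(): the same for the moment, N m.
- bot.current_opening(): opening from 0.0 (shut) to 1.0 (fully open).
Only numpy, scipy, OpenCV 4.12 (cv2) and the standard library are available. Lean on these libraries where they do the work, as an engineer would, in place of code of your own. Each camera call takes 0.05 s, during which the arm holds its last target. There are 200 camera calls.

### The job

Turn the hinged frame with the rock slab right over onto its sloping rests, so that the slab's other face, marked with a circle and a cross, looks up. Then take the spring-tipped probe from its stand and hold it square to that face with its tip inside the circle, pressing lightly so that the spring tip is pushed about half-way in and not to its stop. Finish while still holding it there, and leave the rock, the jar and the stone chip alone.

Things in the scene. Friction and masses are not known exactly. Their poses are not given: they have to be found in the camera images.
- base: Slab holder's base, fixed to the bench: aluminium plate 130 x 200 x 8 mm, origin at the centre of its underside, axes as hinge_mid. Dark uprights 51 to 61 mm either side of the middle along x, 60 mm high, carry the hinge. Black rubber posts 79 to 93 mm from the hinge hold the frame: 44 mm high on the +y side (level), 72 mm high on the -y side (sloping 20 degrees, free edge highest).
- hinge_mid (a point): Middle of the slab holder's hinge axis, 50 mm above the bench. x along the hinge, z up, y level towards the side where the frame lies at the start.
- frame (a joint): Angle of the hinged frame about the hinge's x axis: 0 = level on the +y side, 1.571 = upright, 2.793 = its stop, turned over on the -y side. Stiff hinge (friction 0.22 N m; frame and slab 0.26 kg): it stays where it is left. The frame is 84 mm along the hinge, reaches 100 mm out from it, has 8 mm thick rails and holds a dark sawn rock slab 70 x 70 x 12 mm.
- tab (a point): Centre of the frame's handle: bar 26 mm long, 16 mm in diameter, parallel to the hinge and 130 mm from it, on a 14 mm wide neck midway along the free edge. Pinched by its end faces from above, it turns between the fingers as the frame swings. Axes turn with the frame: x along the hinge, y out to the free edge, z out of the face that looks up at the start (-z out of the marked face).
- spot (a point): Centre of the white circle (22 mm across, 20 mm inside) on the slab's marked face, which looks down at the start: 64 mm from the hinge, 14 mm to +x of the frame's middle, on the face 6 mm to -z of the hinge axis. Axes as the tab's: -z points out of the marked face. A white cross 14 mm wide is elsewhere on this face: not the target.
- probe_grip (a point): Centre of the probe's grey round grip, 22 mm in diameter, from 37 mm below to 35 mm above this point. The probe, 140 mm long, about 0.14 kg, stands upright in its stand; z runs up it, away from the tip. Below the grip: a collar 34 mm in diameter, 6 mm thick, resting on the stand; a 20 mm barrel, its lower end 89 mm below this point; then the spring tip.
- probe_tip (a point): End of the probe's steel tip, a rod 8 mm in diameter with a flat end; with the tip sprung out it lies on the probe's axis 105 mm below probe_grip.
- plunger (a joint): How far the spring tip is pushed into the probe: 0 = out, 0.012 m = at its stop. The spring needs 0.6 N to start and 0.2 N more per mm (1.8 N half-way).
- stand: Black round stand fixed to the bench, 60 mm in diameter and 75 mm high, with a 25 mm through hole in which the probe's barrel hangs; origin at the centre of its underside. The probe lifts out straight up by 65 mm or more.
- rock: Bystander: grey rock about 85 x 55 x 50 mm; origin at the centre of its underside.
- jar: Bystander: capped jar 52 mm in diameter and 62 mm high; origin at the centre of its underside.
- chip: Bystander: brown stone chip 48 mm across and 24 mm high; origin at the centre of its underside.
Things that resemble listed ones, but are neither listed nor needed, are in the scene too. Of the things that look like the part that bears probe_grip, the middle-sized one is meant.

How it is judged:
On the way, in this order (a step that is already met when the one before it is completed fails the run):
1. the frame is turned over onto its sloping rests (value of joint frame above 2.7 rad), for 0.2 s.
2. the probe is drawn out of its stand by the gripper (z of probe_tip in the frame of stand above 0.07 m and contact force between probe and the fingers above 1 N), for 0.2 s.
At the end, for the whole second after the job is handed in: Frame turned over (above 2.7 rad); the gripper holds the probe still, tip within 6 mm of the circle's centre, axis within 8 degrees of square to the face, spring tip in by 3 to 9 mm, pressing with 0.5 to 4 N; rock, jar and chip within 20 mm of their starts (value of joint frame above 2.7 rad and distance between probe_tip and spot below 0.006 m and angle between the z axis of probe_grip and the z axis of spot, either way round below 0.14 rad and value of joint plunger between 0.003 and 0.009 m and contact force between probe and frame between 0.5 and 4 N and contact force between probe and the fingers above 1 N and linear speed of probe below 0.02 m/s and distance of each of rock, jar, chip from where it was at the start of the episode below 0.02 m); the arm keeps its last pose, push and grip.
It fails at once if the probe is pressed on the slab or frame with more than 12 N (contact force between probe and frame above 12 N).
It fails at once if a bystander is disturbed (distance of any of rock, jar, chip from where it was at the start of the episode above 0.02 m).
It also fails if it takes over 67 s, if anything falls off the work surface, if the arm or the gripper's body presses on something with over 40 N, if the wrist force passes 120 N, or if a joint passes its speed limit or range.

## Working session

There is one attempt and no reset: what is moved stays moved. The work goes in short steps, each a Python script; the robot and the scene stay as the last script left them, time stands still between calls to the robot, and variables do not carry over. Pictures are saved under pics/ and viewed, about 8 in all and at most 12, crops included, and the job is handed in when it is done.

```bash
mkdir -p pics; cat > h.py <<'E'
import numpy as np, cv2
from scipy.spatial.transform import Rotation as Ro
from workcell import bot
def cam(n,save=None):
    c=bot.read_camera(n); c['R']=np.array(c['R']).reshape(3,3); c['t']=np.array(c['t'])
    if save: cv2.imwrite('pics/'+save,c['pixels'])
    return c
def ray(c,u,v):
    d=c['R'].T@np.array([(u-c['cx'])/c['fx'],(v-c['cy'])/c['fy'],1.]); o=-c['R'].T@c['t']; return o,d/np.linalg.norm(d)
def onz(c,u,v,z):
    o,d=ray(c,u,v); return o+d*(z-o[2])/d[2]
def tri(*rs):
    A=sum(np.eye(3)-np.outer(d,d) for o,d in rs); b=sum((np.eye(3)-np.outer(d,d))@o for o,d in rs); return np.linalg.solve(A,b)
def proj(c,X):
    p=c['R']@np.array(X)+c['t']; return np.array([c['fx']*p[0]/p[2]+c['cx'],c['fy']*p[1]/p[2]+c['cy']])
E
python3 - <<'E'
from h import *
import pickle
for n in ['scene','side']:
    c=cam(n,n+'0.png'); pickle.dump(c,open(n+'0.pkl','wb')); print(n,-c['R'].T@c['t'],c['R'][2],c['fx'])
print(bot.current_tool_rot(),bot.current_clock())
E
```

```text
scene [ 1.278184   -0.31755351  0.75124279] [-0.68085642  0.27946829 -0.67700222] 431.7929126868875
side [0.54287922 0.87970738 0.63370283] [ 0.04842332 -0.87222652 -0.48669916] 380.1629942972737
[-3.14120277e+00 -2.50630129e-05  2.61577141e-03] 0.1
```

View pics/scene0.png

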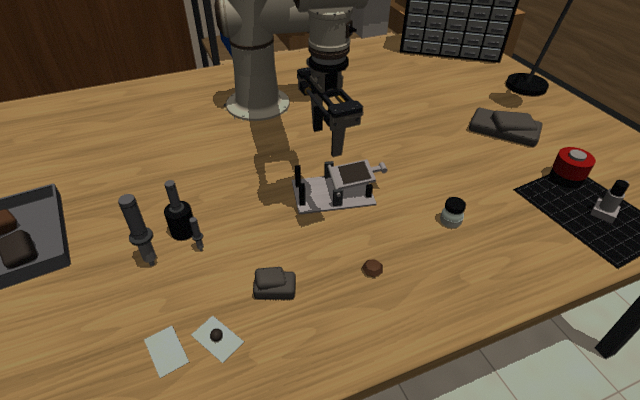

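View pics/side0.png

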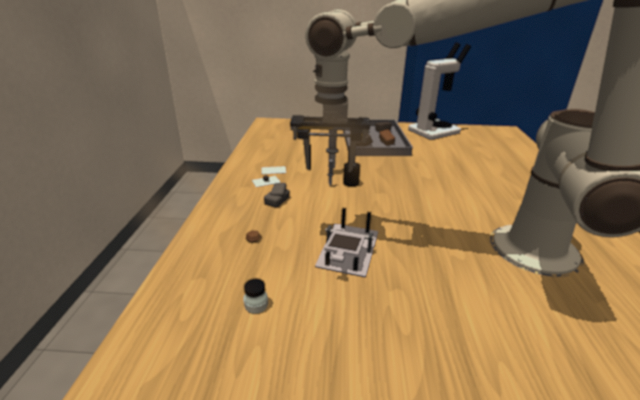

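The scene view shows the holder around (338,185), with the frame's tab at (383,168). The probe in its stand is at (175,205), with big and small look-alikes beside it. The chip is at (372,268), the jar at (453,212) and the rock at (274,284). The side view shows the holder at (347,250), with the tab near (343,270). Next I'll get a closer look with the wrist camera.

```bash
python3 - <<'E'
from h import *
import pickle
s=pickle.load(open('scene0.pkl','rb')); d=pickle.load(open('side0.pkl','rb'))
print('tab',tri(ray(s,383,168),ray(d,343,270)))
print('stand top',onz(s,179,208,.075),'probe top',onz(s,172,184,.14))
for n,(u,v) in dict(rock=(274,296),chip=(372,274),jar=(453,224)).items(): print(n,onz(s,u,v,0))
c=s['pixels'][140:220,280:400]; e=d['pixels'][200:280,305:385]; f=s['pixels'][165:265,120:210]
a=lambda i,k:cv2.resize(i,None,fx=k,fy=k,interpolation=cv2.INTER_CUBIC)
t=np.hstack([a(c,4),a(e,4)]); b=np.zeros((280,800,3),np.uint8)
b[:270,:243]=a(f,2.7)[:270,:243]
# wrist camera high above the holder
bot.goto([0.60,0.0,0.36],[np.pi,0,0])
w=cam('wrist','w1.png'); pickle.dump(w,open('w1.pkl','wb')); print('wcam',-w['R'].T@w['t'],w['R'][2],w['fx'])
g=cv2.resize(w['pixels'],(448,280)); b[:,250:698]=g
cv2.imwrite('pics/m1.png',np.vstack([t,b])); print(bot.current_clock())
E
```

```text
tab [0.52468949 0.18788668 0.04636777]
stand top [ 0.50602876 -0.33231545  0.075     ] probe top [ 0.49774617 -0.33245942  0.14      ]
rock [ 0.76208532 -0.19566588  0.        ]
chip [0.78849485 0.01885443 0.        ]
jar [0.72867379 0.27178182 0.        ]
wcam [0.59894099 0.08322143 0.5294689 ] [-8.90338672e-04 -2.92034456e-01 -9.56407384e-01] 293.0276577715746
0.7917
```

View pics/m1.png

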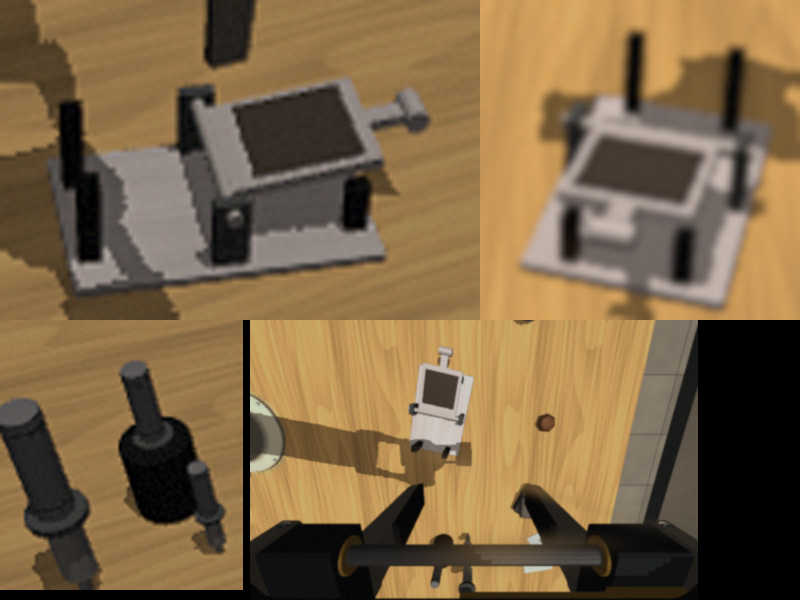

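The wrist view shows the holder: tab near (279,44) in full-resolution pixels, hinge ends at about (231,126) and (301,139), chip to the right. I'll move closer to measure it properly.

```bash
python3 - <<'E'
from h import *
import pickle
bot.goto([0.535,0.13,0.25],[np.pi,0,0])
w=cam('wrist'); pickle.dump(w,open('w2.pkl','wb')); print('wcam',-w['R'].T@w['t'],w['R'][2])
print(proj(w,[.525,.188,.046]))
cv2.imwrite('pics/w2.png',cv2.resize(w['pixels'][0:300,140:540],None,fx=2,fy=2,interpolation=cv2.INTER_CUBIC))
E
```

```text
wcam [0.5343641  0.21269826 0.42061935] [ 7.36157144e-04 -2.92737391e-01 -9.56192594e-01]
[312.67644386 132.54050904]
```

View pics/w2.png

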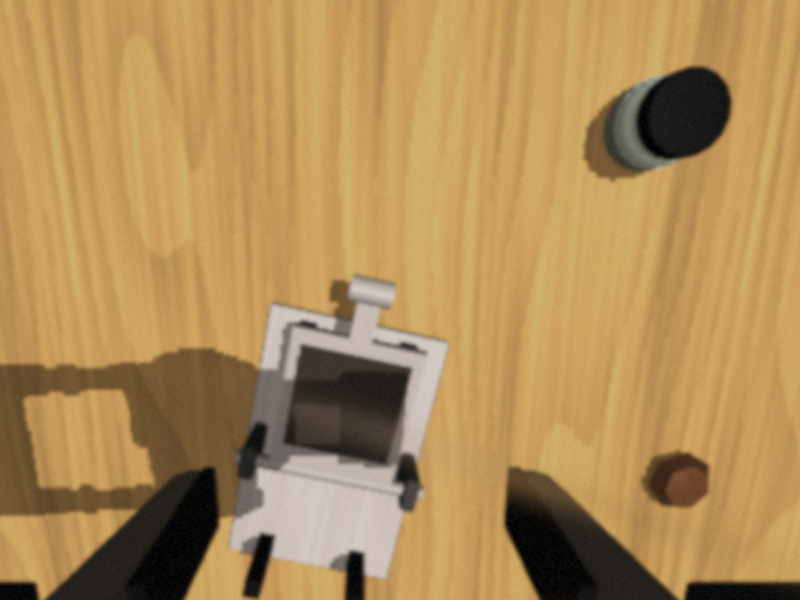

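The close view shows, in crop pixels: tab bar centred at (372,291), slab corners (302,346), (411,368), (390,462), (286,442), and base plate corners (273,303), (447,342), (386,577), (232,548).

```bash
python3 - <<'E'
from h import *
import pickle
w=pickle.load(open('w2.pkl','rb'));s=pickle.load(open('scene0.pkl','rb'))
P=lambda u,v,z:onz(w,u/2+140,v/2,z)
B=[P(*p,.008) for p in [(273,303),(447,342),(386,577),(232,548)]]
print('base',np.round(B,4),[np.linalg.norm(B[i]-B[(i+1)%4]) for i in range(4)], np.mean(B,0))
S=[P(*p,.056) for p in [(302,346),(411,368),(390,462),(286,442)]]
print('slab',[np.linalg.norm(S[i]-S[(i+1)%4]) for i in range(4)],np.mean(S,0))
y=(B[0]+B[1]-B[2]-B[3])/2; ys=(S[0]+S[1]-S[2]-S[3])/2
print('yaw',[np.degrees(np.arctan2(-v[0],v[1])) for v in (y,ys)])
T=P(372,291,.052); print('tab',T)
x=P(394,297,.055)-P(352,287,.055); print('bar',x)
# tab by two views: bar in scene blob
yaw=np.arctan2(-ys[0],ys[1])
ud=np.array([-np.sin(yaw),np.cos(yaw),0]); print('hinge from tab',T-.13*ud,'slab-to-tab',(T-np.mean(S,0))@ud)
print('hinge pins',P(255,460,.05),P(420,493,.05))
E
```

```text
base [[ 0.4732  0.1596  0.008 ]
 [ 0.5962  0.132   0.008 ]
 [ 0.5552 -0.0609  0.008 ]
 [ 0.4322 -0.0344  0.008 ]] [np.float64(0.12602031042479206), np.float64(0.19722197692658316), np.float64(0.12584779370341628), np.float64(0.19825798552446539)] [0.51419783 0.04906922 0.008     ]
slab [np.float64(0.07068461537242021), np.float64(0.0659973766897534), np.float64(0.07074938032811746), np.float64(0.06594331918620429)] [0.52588006 0.09926053 0.056     ]
yaw [np.float64(-11.979137208411148), np.float64(-10.89620290392417)]
tab [0.54159483 0.17269032 0.052     ]
bar [ 0.02594061 -0.00608584  0.        ]
hinge from tab [0.51702089 0.04503406 0.052     ] slab-to-tab 0.07507651161766565
hinge pins [0.46258048 0.05864726 0.05      ] [0.57578572 0.03398203 0.05      ]
```

```bash
cat >> h.py <<'E'
YAW=np.radians(-12.2); X=np.array([np.cos(YAW),np.sin(YAW),0]); Y=np.array([-np.sin(YAW),np.cos(YAW),0]); Z=np.array([0,0,1.])
H=np.array([.5148,.0470,.05])
def rv(x,z):
    z=z/np.linalg.norm(z); x=x-z*(x@z); x/=np.linalg.norm(x); return Ro.from_matrix(np.c_[x,np.cross(z,x),z]).as_rotvec()
def tabp(a): return H+.13*(np.cos(a)*Y+np.sin(a)*Z)
DOWN=rv(X,-Z)
E
python3 - <<'E'
from h import *
t=lambda a:tabp(a)-.019*Z
print(tabp(0)); bot.set_gripper(.6,18)
bot.goto(t(0)+.08*Z,DOWN)
c=bot.read_camera('wrist')['pixels']; cv2.imwrite('pics/w3.png',c)
for a in np.linspace(0,2.8,8): assert bot.inverse_kinematics(t(a),DOWN) is not None
bot.line_to(t(0),max_speed=.1); print(bot.current_contact_force())
bot.set_gripper(0,18); print(bot.current_opening(),bot.current_contact_force(),bot.current_clock())
E
```

```text
[0.54227222 0.17406407 0.05      ]
[-0.08851418  0.14414847 -0.03394996]
0.2782879385017961 [-3.52677023  2.18882943  1.2124504 ] 4.475
```

View pics/w3.png

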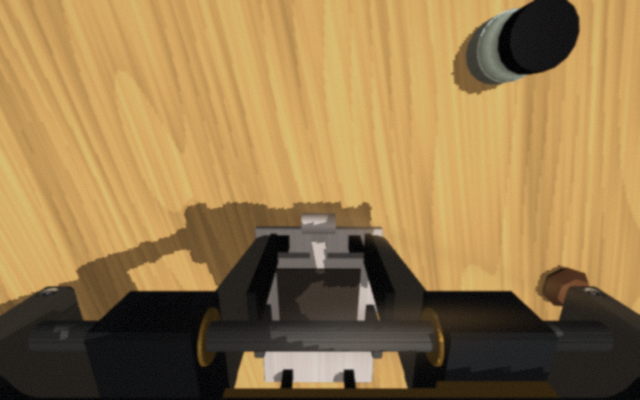

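The tab at (318,222) sits centred between the fingers, and the opening of 25.6 mm matches the 26 mm bar. Swinging the frame now.

```bash
python3 - <<'E'
from h import *
t=lambda a:tabp(a)-.019*Z
for a in np.linspace(0,2.80,15)[1:]:
    bot.line_to(t(a),max_speed=.12)
    print(round(a,2),np.round(bot.current_contact_force(),1),round(bot.current_opening(),3))
print(bot.current_clock())
cam('scene','s2.png')
c=cv2.imread('pics/s2.png')[120:240,260:420]; cv2.imwrite('pics/s2c.png',cv2.resize(c,None,fx=4,fy=4,interpolation=cv2.INTER_CUBIC))
E
```

```text
0.2 [-3.5 -5.4 -1.3] 0.282
0.4 [-2.2 -9.9 -5.1] 0.284
0.6 [ -1.4 -11.9  -8. ] 0.281
0.8 [ -1.  -10.6 -12.2] 0.278
1.0 [  1.9  -8.9 -15.2] 0.281
1.2 [  3.1  -7.4 -17. ] 0.277
1.4 [  3.9  -4.5 -18. ] 0.282
1.6 [  4.9  -0.1 -21.6] 0.281
1.8 [  4.1   2.8 -19.7] 0.275
2.0 [  2.5   5.5 -15.9] 0.279
2.2 [  0.3   6.7 -11.3] 0.281
2.4 [-1.5  6.6 -8.3] 0.282
2.6 [-2.6  5.9 -6.9] 0.277
2.8 [-5.3  3.9 -4.7] 0.281
9.6083
```

```bash
python3 - <<'E'
from h import *
import pickle
bot.set_gripper(.6); p=bot.current_ee_pos()
bot.line_to(np.array(p)+[0,0,.09],max_speed=.2)
sp=H-.064*Y*np.cos(.349)
bot.goto(sp+.03*Y+.2*Z,DOWN)
w=cam('wrist'); pickle.dump(w,open('w4.pkl','wb'))
cv2.imwrite('pics/w4.png',cv2.resize(w['pixels'][60:310,160:480],None,fx=2.5,fy=2.4,interpolation=cv2.INTER_CUBIC))
for a in (2.7,2.793): 
    e=lambda x,r,n:H+x*X+r*(np.cos(a)*Y+np.sin(a)*Z)+n*(-np.sin(a)*Y+np.cos(a)*Z)
    print(a,[((proj(w,q)-[160,60])*[2.5,2.4]).round(1) for q in (e(.014,.064,-.006),e(-.013,.13,0),e(.013,.13,0),e(-.042,.1,-.004),e(.042,.1,-.004))])
print(bot.current_clock())
E
```

```text
2.7 [array([435.1, 349.4]), array([378.3, 482.9]), array([433., 483.]), array([317.7, 421.6]), array([494. , 422.1])]
2.793 [array([434.5, 351.5]), array([379.2, 480.4]), array([432. , 480.6]), array([319.8, 422. ]), array([491.6, 422.4])]
11.475
```

View pics/w4.png

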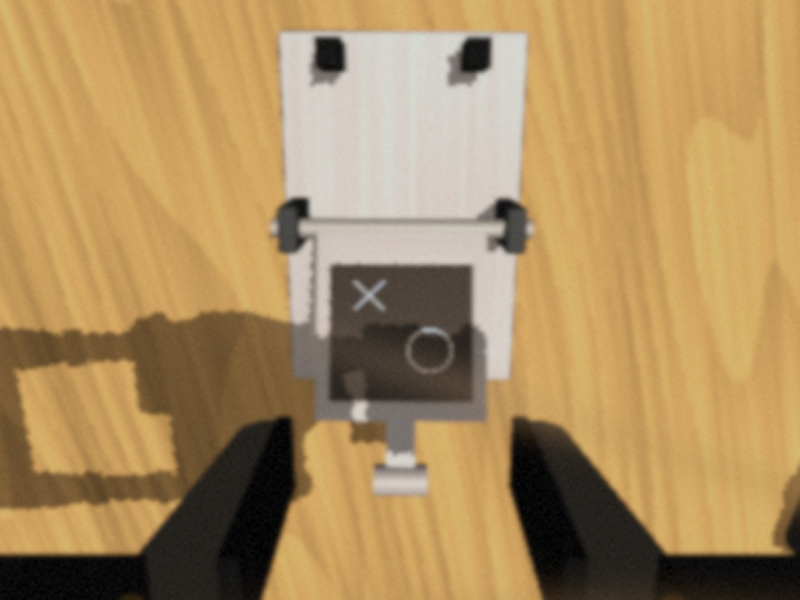

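The marked face is up: circle at crop (430,350), against a prediction of (434.5,351.5), which is about 2 mm along -X. Next I'll press the tab with closed fingers to confirm the frame is seated, then look at the probe from above.

```bash
sed -i 's/^H=.*/H=np.array([.5148,.0470,.05])-.0018*X+.0006*Y/' h.py; python3 - <<'E'
from h import *
import pickle
bot.set_gripper(0)
p=tabp(2.793)
bot.goto(p+.05*Z,DOWN); bot.line_to(p+.014*Z,max_speed=.1)
f0=np.array(bot.current_contact_force())
z=.013
while z>-.006:
    bot.line_to(p+z*Z,max_speed=.03)
    f=np.array(bot.current_contact_force())-f0
    print(round(z,4),round(bot.current_ee_pos()[2]-p[2],4),f.round(1))
    if f[2]>9: break
    z-=.0015
bot.line_to(p+.06*Z,max_speed=.2)
bot.set_gripper(.75)
s=pickle.load(open('scene0.pkl','rb')); print('stand',onz(s,179,208,.075),'top',onz(s,171.5,184,.153))
st=np.array([.504,-.332,0]); V=np.array([st[0],st[1]+.0,.30]); 
bot.goto(V+[0,.03,0],[np.pi,0,0])
w=cam('wrist'); pickle.dump(w,open('w5.pkl','wb')); print(proj(w,[.504,-.332,.153]),proj(w,[.504,-.332,.075]))
cv2.imwrite('pics/w5.png',w['pixels']); print(bot.current_clock())
E
```

```text
0.013 0.0136 [0.2 1.  0.9]
0.0115 0.0115 [0.2 1.1 0.1]
0.01 0.0098 [0.3 0.5 0.7]
0.0085 0.0084 [-0.   1.4  0.6]
0.007 0.0081 [-3.5  1.5  8.7]
0.0055 0.0078 [-7.4  2.3 17.3]
stand [ 0.50602876 -0.33231545  0.075     ] top [ 0.51394145 -0.33312927  0.153     ]
[321.4622565  216.53731292] [321.33219925 197.63085394]
17.6
```

View pics/w5.png

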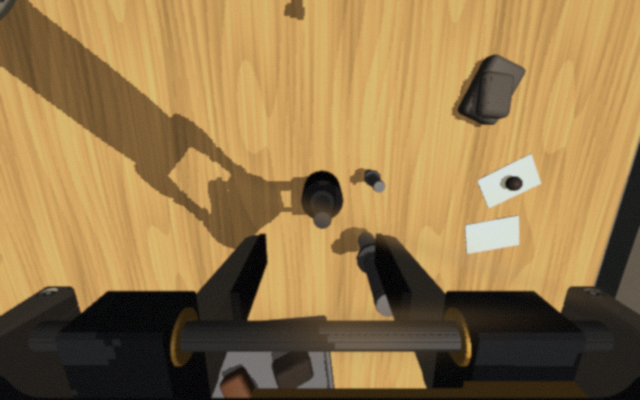

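The press met resistance 8 mm above the tab centre, which is exactly the bar radius at the stop, so the frame is seated. In the wrist view the stand is centred at (322,190), with the probe's top at about (322,217). The small look-alike is at (373,180) and the big one at (385,303), base near (366,240). I'll refine these by triangulation.

```bash
python3 - <<'E'
from h import *
import pickle
w=pickle.load(open('w5.pkl','rb'));s=pickle.load(open('scene0.pkl','rb'))
print('cam',-w['R'].T@w['t'])
print('probe top tri',tri(ray(w,322,217),ray(s,170.5,184)),'on .153',onz(w,322,217,.153))
print('big top',tri(ray(w,385,303),ray(s,127,201)),'base',onz(w,364,238,0),onz(s,150,262,0))
print('small top',tri(ray(w,379,186),ray(s,194,220)),'base',onz(w,371,174,0),onz(s,201,248,0))
k=lambda i,a,b,c,d:cv2.resize(i[a:b,c:d],(400,400),interpolation=cv2.INTER_CUBIC)
im=np.hstack([k(w['pixels'],160,240,282,362),k(s['pixels'],170,250,135,215)])
cv2.imwrite('pics/m6.png',cv2.convertScaleAbs(im,alpha=1.8,beta=25))
E
```

```text
cam [ 0.50301212 -0.21792222  0.46942136]
probe top tri [ 0.50461651 -0.33516073  0.14626065] on .153 [ 0.50461797 -0.33256241  0.153     ]
big top [ 0.57569329 -0.42057384  0.18770126] base [ 0.57856532 -0.42668507  0.        ] [ 0.57214197 -0.42243079  0.        ]
small top [ 0.57956879 -0.30912309  0.09617714] base [ 0.58493639 -0.3135444   0.        ] [ 0.57405979 -0.30928098  0.        ]
```

View pics/m6.png

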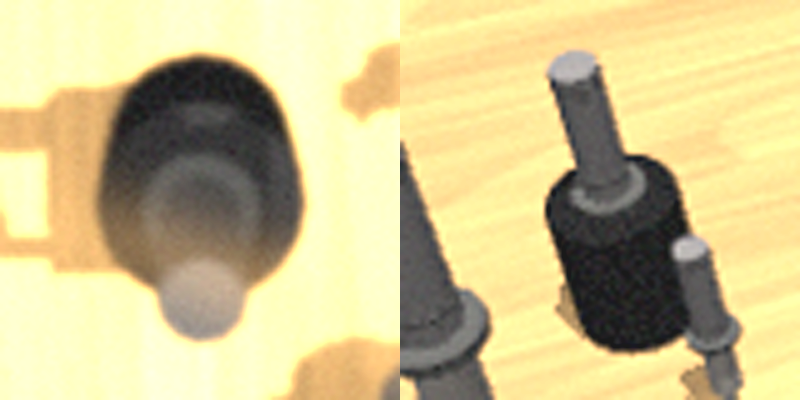

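Refined pixels: probe top at (322.6,219.6), collar at (322.6,202.4) in the wrist view. Both put the probe axis at (0.505,-0.336). The big look-alike (top at z≈0.188) and the small one both clear jaws opening along x.

```bash
cat >> h.py <<'E'
A=2.793; FY=np.cos(A)*Y+np.sin(A)*Z; N=np.sin(A)*Y-np.cos(A)*Z
SPOT=H+.014*X+.064*FY+.006*N
TIL=rv(X,-N)
E
python3 - <<'E'
from h import *
w_=None
import pickle
w=pickle.load(open('w5.pkl','rb')); print(onz(w,322.6,219.6,.153),onz(w,322.6,202.4,.081),SPOT,N)
p=(onz(w,322.6,219.6,.153)+onz(w,322.6,202.4,.081))/2
print([bot.inverse_kinematics(SPOT+d*N,TIL) for d in (.08,.13)])
g=np.array([p[0],p[1],.099]); D=[np.pi,0,0]
bot.set_gripper(.55,35)
bot.goto(g+.085*Z,D); bot.line_to(g,max_speed=.12); print(bot.current_contact_force())
f0=np.array(bot.current_contact_force())
bot.set_gripper(0,35); print('open',bot.current_opening()*92,(np.array(bot.current_contact_force())-f0).round(1))
bot.line_to(g+.03*Z,max_speed=.06); print((np.array(bot.current_contact_force())-f0).round(1),bot.current_opening()*92)
bot.line_to(g+.16*Z,max_speed=.15); bot.hold(.3); print(bot.current_contact_force(),bot.current_opening()*92,bot.current_clock())
cam('scene','s7.png')
E
```

```text
[ 0.50531663 -0.33573731  0.153     ] [ 0.50575697 -0.33714524  0.081     ] [ 0.51457304 -0.01178078  0.07749995] [0.07218336 0.33386127 0.93985436]
[array([ 0.00471456,  0.18855414,  1.7293797 , -0.35169638,  1.31771485,
        0.3227195 ]), array([ 0.03504291,  0.15945004,  1.66493141, -0.3417735 ,  1.41554141,
        0.31809221])]
[ 0.53886818 -0.25458245  0.24319229]
open 21.59543132699861 [-0.   1.3  1. ]
[-0.8  0.2 -1.4] 21.53486886524116
[-0.2106474   0.36459316 -0.39936265] 21.554226371202606 21.975
```

The probe is held: 21.5 mm opening and about 1.4 N of weight. Next I'll carry it over the circle and check the tip before contact.

```bash
python3 - <<'E'
from h import *
import pickle
bot.line_to(SPOT+.15*N+.02*Z,rot=TIL,max_speed=.18)
bot.line_to(SPOT+.096*N,max_speed=.12); bot.hold(.3)
ims=[]
for n in ('scene','side','wrist'):
    c=cam(n); pickle.dump(c,open(n+'8.pkl','wb'))
    u,v=proj(c,SPOT+.01*N); u0,v0=int(u)-32,int(v)-32
    k=c['pixels'][max(v0,0):v0+64,u0:u0+64]; print(n,u0,v0,'spot',(proj(c,SPOT)-[u0,v0])*6,'tip',(proj(c,SPOT+.01*N)-[u0,v0])*6,'grip',proj(c,SPOT+.115*N))
    ims.append(cv2.resize(k,(384,384) if k.shape[0]==64 else None,fx=6,fy=6,interpolation=cv2.INTER_CUBIC))
m=np.zeros((384,768,3),np.uint8); m[:,:384]=ims[0]; m[:,384:]=ims[1]
cv2.imwrite('pics/m8.png',cv2.convertScaleAbs(m,alpha=1.7,beta=20))
print(bot.current_contact_force(),bot.current_clock())
E
```

```text
scene 280 140 spot [188.61392853 212.64649793] tip [196.7902136  193.84602271] grip [328.08767748 137.15157402]
side 316 178 spot [197.24837552 209.92560405] tip [196.74096123 196.2484367 ] grip [347.8230246  184.63928506]
wrist 289 174 spot [193.11872491 174.08497274] tip [193.33405722 193.44089192] grip [321.84403518 262.12319746]
[-0.77772439  0.14508096 -0.94590745] 25.475
```

View pics/m8.png

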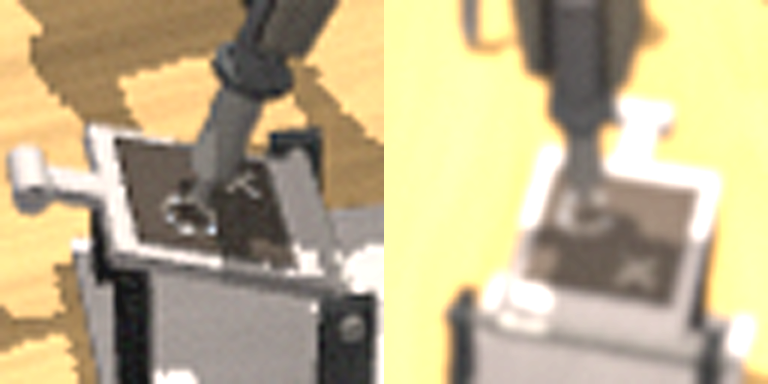

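The scene view puts the circle at crop (190,213), against a predicted (188.6,212.6), with the tip just above it at (200,195). The side view agrees to within a pixel or so. Next is the slow descent with averaged force.

```bash
python3 - <<'E'
from h import *
def F(n=12):
    r=[]
    for _ in range(n): bot.hold(.03); r.append(bot.current_contact_force())
    return np.mean(r,0)
f0=F(20)
for d in (.092,.089,.087,.086,.085,.084,.083,.082,.081,.080):
    bot.line_to(SPOT+d*N,max_speed=.02)
    f=(F()-f0)@N; print(d,round((np.array(bot.current_ee_pos())-SPOT)@N,4),round(f,2))
    if f>2.1: break
print(bot.current_clock())
E
```

```text
0.092 0.0921 -0.09
0.089 0.089 0.03
0.087 0.087 0.13
0.086 0.0861 0.68
0.085 0.085 0.91
0.084 0.084 1.14
0.083 0.083 1.23
0.082 0.082 1.7
0.081 0.081 2.02
0.08 0.08 1.98
32.7917
```

```bash
python3 - <<'E'
from h import *
ims=[]
for n in ('scene','side'):
    c=cam(n); u,v=proj(c,SPOT+.02*N); u0,v0=int(u)-32,int(v)-32
    print(n,(proj(c,SPOT)-[u0,v0])*6)
    ims.append(cv2.resize(c['pixels'][v0:v0+64,u0:u0+64],(384,384),interpolation=cv2.INTER_CUBIC))
cv2.imwrite('pics/m9.png',cv2.convertScaleAbs(np.hstack(ims),alpha=1.7,beta=20))
print(bot.current_opening()*92,np.abs(bot.current_joint_vel()).max(),bot.current_clock())
E
```

```text
scene [176.61392853 230.64649793]
side [197.24837552 221.92560405]
21.30248382577397 0.0017862869641868647 32.8917
```

View pics/m9.png

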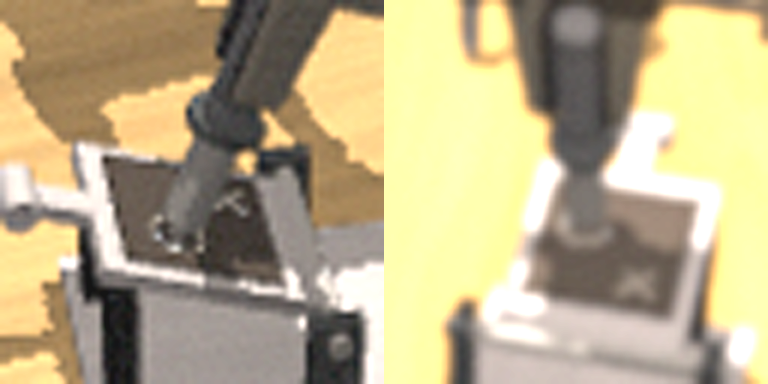

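The tip sits inside the circle in both views (scene about (177,235), side about (589,225)), the frame is down on its rests, and the arm is still. Handing in.

```bash
python3 -c "
from workcell import bot
bot.job_done()"
```

```text
the job is handed in; nothing more can be done
```

I turned the frame over onto its sloping rests and took the middle-sized probe from its stand. I handed in with the probe held on the circle, about 33 s into the 67 s limit.

- **Frame:** pressing the tab met a firm stop at the height expected for 2.793 rad, so it is seated. That push reached about 17 N because my 9 N cut-off only triggered after the next step. It stayed under the 40 N limit, and the probe was not yet in the gripper.
- **Press:** the spring force rose steadily from first contact to about 2.0 N. By geometry and force the spring tip is in by about 6 to 7 mm of its 12 mm.
- **Position:** both camera views show the tip inside the circle, with an estimated error of 1 to 2 mm. The side view is blurred, so it is only good to about 2 mm.
- **Squareness:** I commanded the tool square to the face at the stop angle, but did not measure the probe's angle separately.
- **Rock, jar and chip:** the arm never worked near them, but I did not re-measure their positions at the end.

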